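Lay the angle bracket on its back over the stop bar

ROBOT

A 6-joint arm with a two-finger parallel gripper is mounted at the origin on a cart in front of the work surface, level with it; the furniture and walls round the work are solid. World frame = base frame: x ahead of the robot, y to its left, z up, the work surface at z = 0. Lengths are in m, angles in rad, forces in N, time in s.
With the tool pointing down it reaches from about 0.3 to 0.875 m from the base axis. Payload 6.4 kg.
Tool frame: the origin (TCP) lies at the very end of the fingers, on their centre line; the grasp point (between the pads) lies 19 mm behind it; z points along the fingers, y is the line along which they close (so a half turn about z gives the same grasp; the last joint's range is limited). The gripper opens to 88 mm and grips with 3 to 60 N. Pads are 18 mm wide; open, the fingers measure 123 mm over their backs; the gripper's body (75 mm by 187 mm) begins 45 mm behind the grasp point.
Start: joints at [1.046, 0.181, 1.607, -0, 1.354, -0.206], TCP at [0.18, 0.546, 0.207] pointing down, gripper open.
Joint ranges: [-2.99, 2.99], [-0.89, 2.07], [0.3, 2.58], [-1.14, 4.28], [0, 2.63], [-3.12, 3.12]. Speed limits (rad/s): [2.57, 2.57, 3.01, 3.14, 3.14, 3.14].

INTERFACE

Orientations are given as a 3x3 rotation matrix whose columns are the frame's x, y, z axes.
In Python, from rig import sensors, snapshot, ticket gives the robot as it stands. The module is installed in compiled form; this text tells all that it offers.
- The arm moves only by the tool apply_moves, never from a script. Its argument "deltas" is one flat list of numbers, 7 for each row, row after row: the shift along the tool's x, y, z in m, then the turn, a rotation vector about the tool's x, y, z in rad, then the closure, from 0 (fully open) to 1 (shut). In form: [tx, ty, tz, wx, wy, wz, jaw, tx, ty, tz, wx, wy, wz, jaw, ...]. A call has 1 to 12 rows; each row is the pose to reach, as a shift and turn from the pose commanded when the call began, along the tool's axes at that moment; what a row does not reach only later rows make up. A row lasts 1/8 s, in which the tool goes at most 62.5 mm and 10.7 degrees, less where a joint would pass 70% of its speed; a pose out of reach is approached as far as the arm can. A call with a gripper value outside its range is refused whole. The fingers move at their own pace and stop on an object; "newtons" is the grip in N (left out, the last holds). Time passes only in rows, so rows that repeat a pose let the fingers close. It gives the time, the measured TCP pose, the force, the opening and the grip force at its end, in the units of the state.
- sensors.state(): the state, without advancing time (a new reading comes with each control period).
- snapshot(name): name is "scene" or "top"; returns a dict with "img" (420x560x3 uint8, red, green, blue), "vfov" (degrees; the focal length in pixels is half the picture's height over the tangent of half this angle, whatever the lens; pixels are square), "cx", "cy" (the principal point, pixels), "view" (4x4, takes a point from world to camera coordinates). Camera axes: x right, y down, z forward; pixel columns grow to the right and rows downward; lengths in m; the calibration is good to about 2 mm. A picture is of the moment at which its call begins. There is no depth.
- ticket.close_job(): hands the job in; it is judged then, once.
The state is a dict: "time": time; "joint_pos": joint angles; "joint_vel": joint speeds; "effort": joint torques, N m; "eef_pos": TCP position; "ee_rot": TCP orientation; "ft_force": force on the tool from outside, world axes, zero at the start; "ft_torque": the same for the moment, N m; "width": finger opening in m; "grasp_force": force on a finger pad.
Only numpy, scipy, OpenCV 4.12 (cv2) and the standard library are available. Lean on these libraries where they do the work, as an engineer would, in place of code of your own. Each camera call takes 0.05 s, during which the arm holds its last target. There are 200 camera calls.

TASK

Push the standing angle bracket along the bench until its heel is snug and square against the low stop bar, then tip it over the bar onto its back so that its tall plate lies flat on the bench, heel still at the bar. Lower it gently all the way and never let it drop (a fingertip in its inside corner can hold it back); only push it, do not grip or lift it. Leave the two vials and the driver head standing where they are.

Things in the scene. Friction and masses are not known exactly. Their poses are not given: they have to be found in the camera images.
- bracket: loose L-shaped angle bracket, about 0.45 kg, 70 mm wide in y. In its frame (mm): dark metal foot x -70 to -5, z 0 to 16; pale aluminium plate with a dark bore x -7 to 5, z 11 to 115; +x is the side it is tipped toward. Origin: underside, at the heel; coincides with the stop bar's origin when home. Starts upright, 15 to 30 mm short of the bar, up to 0.1 rad out of square. Mass centre x -22, z 32
- stop_bar: low stop fixed to the bench: steel bar, 10 mm diameter, lying along its own y, axis 5 mm above the bench, between two blue end blocks (26 x 18 x 14 mm, 110 mm apart inside). Origin: on the bench under the bar's middle. +x points away from the standing bracket, to where the plate is to lie
- heel (a point): bracket point x 0, y 0, z 5 mm, in the rabbet under the plate (x -5 to 5, z 0 to 11) that fits over the bar: on the bar's axis when home. The bracket then turns about that axis as it tips; let go before about 25 degrees it falls back, beyond about 55 it falls over, between them friction may hold it
- corner (a point): middle of the bracket's inside corner (x -7, z 16 mm), open to -x and up. A fingertip standing there pushes the plate over and, past the balance, holds back the foot's upper face, which ends vertical. Lying down, the plate's inner face is 12 mm above the bench
- toe (a point): middle of the free end of the bracket's foot (x -70, y 0, z 8 mm); it is 75 mm above the bench when the bracket lies on its back. Pushed low here the bracket slides; pushed high on the plate it tips
- top (a point): middle of the upper end of the bracket's plate: its x -1, y 0, z 115 mm
- flux_vial: bystander, loose: white vial with black cap, 31 mm diameter, 62 mm high, standing beside the place where the plate will lie; origin at the middle of its underside
- epoxy_vial: bystander, loose: pink vial with white cap, 27 mm diameter, 50 mm high, standing beside the place where the plate will lie; origin at the middle of its underside
- driver_head: bystander, loose: black torque driver head, 33 mm diameter, 76 mm high, standing; origin at the middle of its underside
Things that resemble listed ones, but are neither listed nor needed, are in the scene too. Leave any red look-alike of the bracket alone.

How it is judged:
By the outcome, as a careful person would: the job done as asked, in the order asked, and still so for the second after the job is handed in, with the robot touching nothing.
It also fails if it takes over 64 s, if anything falls off the work surface, if the arm or the gripper's body presses on something with over 40 N, if the wrist force passes 120 N, or if a joint passes its speed limit or range.

## Working session

There is one attempt and no reset: what is moved stays moved. The work goes in short steps, Python scripts to look and compute and a tool call to move; the robot and the scene stay as the last step left them, time stands still between calls to the robot, and variables do not carry over. Pictures are saved under pics/ and viewed, at most 10 in all, crops included, and the job is handed in when it is done.

Besides the shell and the picture viewer there is one more tool, called after "Call:" as name(argument=value, ...) on one line, values as JSON. apply_moves: Moves the arm, as the interface text tells. Its arguments: {"type":"object","properties":{"deltas":{"type":"array","items":{"type":"number"}},"newtons":{"type":"number"}},"required":["deltas"]}

```bash
mkdir -p pics
cat > h.py <<'E'
import numpy as np, cv2
from rig import sensors, snapshot, ticket
def snap(n,f=None):
    s=snapshot(n)
    if f: cv2.imwrite('pics/'+f,cv2.cvtColor(s['img'],cv2.COLOR_RGB2BGR))
    return s
def foc(s): return s['img'].shape[0]/2/np.tan(np.radians(s['vfov'])/2)
def ray(s,u,v):
    V=np.array(s['view']);R=V[:3,:3];c=-R.T@V[:3,3]
    return c,R.T@np.array([(u-s['cx'])/foc(s),(v-s['cy'])/foc(s),1])
def at(s,u,v,z):
    c,d=ray(s,u,v);return c+d*(z-c[2])/d[2]
def proj(s,p):
    V=np.array(s['view']);q=V[:3,:3]@np.array(p)+V[:3,3];return q[0]/q[2]*foc(s)+s['cx'],q[1]/q[2]*foc(s)+s['cy']
E
python3 - <<'E'
from h import *
for n in('top','scene'):
    s=snap(n,n+'0.png');V=np.array(s['view']);print(n,s['vfov'],s['cx'],s['cy'],(-V[:3,:3].T@V[:3,3]).round(3),V[:3,:3].round(2).tolist())
st=sensors.state();print(st['eef_pos'],np.round(st['ee_rot'],3),st['time'])
E
```

```text
top 49.540553344106314 277.15122735202874 208.02182731250048 [ 0.506 -0.091  0.927] [[0.02, -1.0, -0.0], [-1.0, -0.02, -0.08], [0.08, 0.0, -1.0]]
scene 46.787759971946855 277.3849399410917 205.1115920982023 [ 0.229 -0.435  0.867] [[0.69, -0.72, -0.01], [-0.61, -0.58, -0.54], [0.39, 0.38, -0.84]]
[0.1799342  0.54557462 0.20632969] [[-0.95   0.313 -0.001]
 [ 0.313  0.95  -0.001]
 [ 0.    -0.002 -1.   ]] 0.1
```

View pics/top0.png

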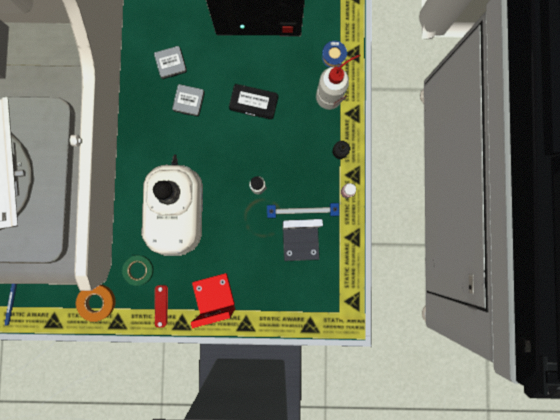

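View pics/scene0.png

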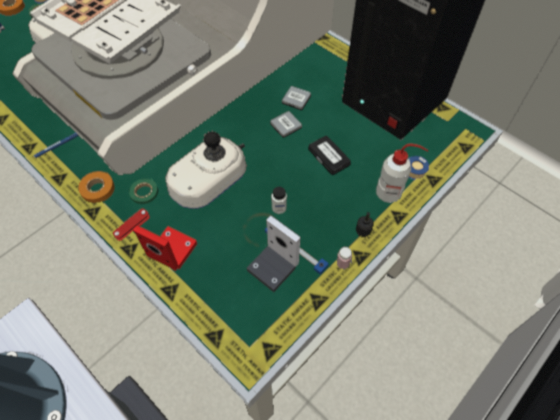

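Top view: the bar runs between blue blocks at about (271,211) and (335,210). The bracket foot is around (301,243) with the plate at (302,224). The flux vial is at (257,185), epoxy at (348,190) and driver head at (341,150). I'll zoom in to measure.

Run:
```python
import cv2
a=cv2.imread('pics/top0.png')[140:275,235:370];cv2.imwrite('pics/c1.png',cv2.resize(a,None,fx=4.4,fy=4.4,interpolation=cv2.INTER_CUBIC))
```

```text
(no output)
```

View pics/c1.png

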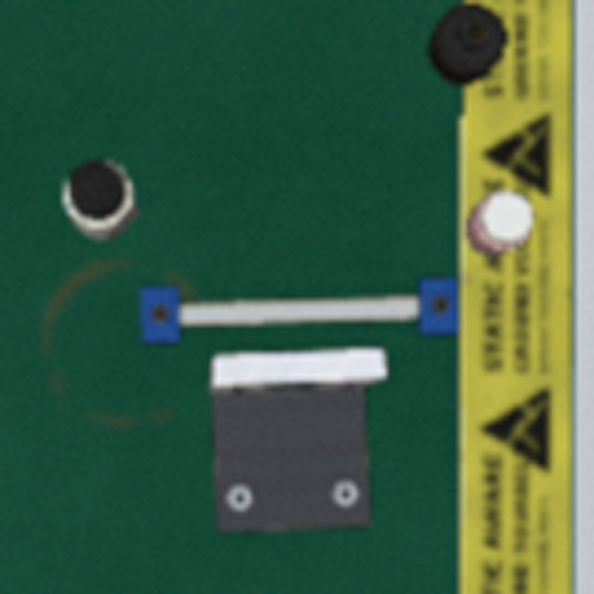

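The crop shows block centres at (160,313) and (440,305). The foot's rear corners are at (218,530) and (369,525), and the plate's top edge runs (211,356)-(385,350)-(386,380)-(214,387). The vial tops are at (98,190) and (505,219).

```bash
cat >> h.py <<'E'
def c(s,u,v,z): return at(s,235+(u+.5)/4.4-.5,140+(v+.5)/4.4-.5,z)
E
python3 - <<'E'
from h import *
s=snap('top')
for n,u,v,z in [('bL',160,313,.014),('bR',440,305,.014),('fL',218,530,.016),('fR',369,525,.016),('tnL',214,387,.115),('tnR',386,380,.115),('tfL',211,356,.115),('tfR',385,350,.115),('flux',98,190,.062),('epo',505,219,.05),('drv',466,40,.076)]:
    print(n,c(s,u,v,z).round(4))
E
```

```text
bL [ 0.5728 -0.0773  0.014 ]
bR [ 0.5786 -0.2052  0.014 ]
fL [ 0.4747 -0.1053  0.016 ]
fR [ 0.4781 -0.1735  0.016 ]
tnL [ 0.5356 -0.1012  0.115 ]
tnR [ 0.5396 -0.1709  0.115 ]
tfL [ 0.5482 -0.0998  0.115 ]
tfR [ 0.5518 -0.1703  0.115 ]
flux [ 0.6224 -0.0501  0.062 ]
epo [ 0.6142 -0.2291  0.05  ]
drv [ 0.6883 -0.2079  0.076 ]
```

```bash
cat >> h.py <<'E'
from scipy.spatial.transform import Rotation as Ro
B=np.array([.5757,-.1413,0]);th=.045
ex=np.array([np.cos(th),np.sin(th),0]);ey=np.array([-np.sin(th),np.cos(th),0])
RT=np.column_stack([-ex,ey,[0,0,-1]])
def w(s,t,z): return B+s*ex+t*ey+np.array([0,0,z])
def delta(P,R=RT):
    st=sensors.state();R0=np.array(st['ee_rot'])
    return (R0.T@(np.array(P)-st['eef_pos'])).round(4),Ro.from_matrix(R0.T@R).as_rotvec().round(4)
def where():
    st=sensors.state();d=np.array(st['eef_pos'])-B
    return 'st',(d@ex).round(4),(d@ey).round(4),d[2].round(4),'F',np.round(st['ft_force'],2),'t',st['time'],'w',st['width']
E
python3 - <<'E'
from h import *
for p in [[.18,.546,.32],[.35,.2,.32],w(-.124,.0067,.25),w(-.124,.0067,.04)]: print(*delta(p))
E
```

```text
[ 1.000e-04  2.000e-04 -1.136e-01] [-0.0012 -0.0005 -0.3638]
[-0.2697 -0.2751 -0.1133] [-0.0012 -0.0005 -0.3638]
[-0.4728 -0.5662 -0.043 ] [-0.0012 -0.0005 -0.3638]
[-0.4728 -0.566   0.167 ] [-0.0012 -0.0005 -0.3638]
```

Call:
apply_moves(deltas=[0,0,-0.06,0,0,-0.1,0.545,0,0,-0.113,0,0,-0.2,0.545,-0.04,-0.04,-0.113,0,0,-0.3,0.545,-0.08,-0.08,-0.113,0,0,-0.364,0.545,-0.12,-0.12,-0.113,0,0,-0.364,0.545,-0.16,-0.16,-0.113,0,0,-0.364,0.545,-0.2,-0.2,-0.113,0,0,-0.364,0.545,-0.24,-0.245,-0.113,0,0,-0.364,0.545,-0.275,-0.29,-0.113,0,0,-0.364,0.545,-0.305,-0.33,-0.113,0,0,-0.364,0.545,-0.33,-0.37,-0.113,0,0,-0.364,0.545,-0.36,-0.41,-0.1,0,0,-0.364,0.545])

```text
time: 1.65
eef_pos: [0.3942, 0.0422, 0.3078]
ee_rot: [[-0.999, -0.045, 0.002], [-0.045, 0.999, -0.0], [-0.002, -0.0, -1.0]]
ft_force: [0.3, -0.2, 0.0]
width: 0.0402
grasp_force: 0.0
```

Run:
```python
from h import *
print(where())
for p in [w(-.124,.0067,.2),w(-.124,.0067,.04),w(-.124,.0067,.008)]: print(*delta(p))
```

```text
('st', np.float64(-0.1731), np.float64(0.1915), np.float64(0.3078), 'F', array([ 0.33, -0.24,  0.05]), 't', 1.65, 'w', 0.04019124762044393)
[-0.0488 -0.1848  0.1081] [-0.0004  0.0025  0.0001]
[-0.0484 -0.1847  0.268 ] [-0.0004  0.0025  0.0001]
[-0.0483 -0.1847  0.3   ] [-0.0004  0.0025  0.0001]
```

Call:
apply_moves(deltas=[-0.02,-0.06,0.02,0,0,0,0.545,-0.035,-0.11,0.05,0,0,0,0.545,-0.0485,-0.16,0.09,0,0,0,0.545,-0.0485,-0.185,0.14,0,0,0,0.545,-0.0485,-0.185,0.19,0,0,0,0.545,-0.0485,-0.185,0.23,0,0,0,0.545,-0.0485,-0.185,0.26,0,0,0,0.545,-0.0485,-0.185,0.26,0,0,0,0.545,-0.0485,-0.185,0.26,0,0,0,0.545])

```text
time: 2.78
eef_pos: [0.4511, -0.1391, 0.0482]
ee_rot: [[-0.999, -0.045, 0.001], [-0.045, 0.999, -0.001], [-0.001, -0.001, -1.0]]
ft_force: [0.7, 0.2, -0.3]
width: 0.0403
grasp_force: 0.0
```

Run:
```python
from h import *
print(where())
for p in [w(-.124,.0067,.008),w(-.109,.0067,.008),w(-.079,.0067,.008)]: print(*delta(p))
a=snap('top');i=cv2.cvtColor(a['img'],4)[140:275,235:370];cv2.imwrite('pics/c2.png',cv2.resize(i,None,fx=4.4,fy=4.4,interpolation=2))
```

```text
('st', np.float64(-0.1244), np.float64(0.0078), np.float64(0.0482), 'F', array([ 0.73,  0.19, -0.25]), 't', 2.775, 'w', 0.04026028340616081)
[-0.0004 -0.0011  0.0402] [-0.0007  0.001   0.0004]
[-0.0154 -0.0011  0.0402] [-0.0007  0.001   0.0004]
[-0.0454 -0.0011  0.0402] [-0.0007  0.001   0.0004]
```

View pics/c2.png

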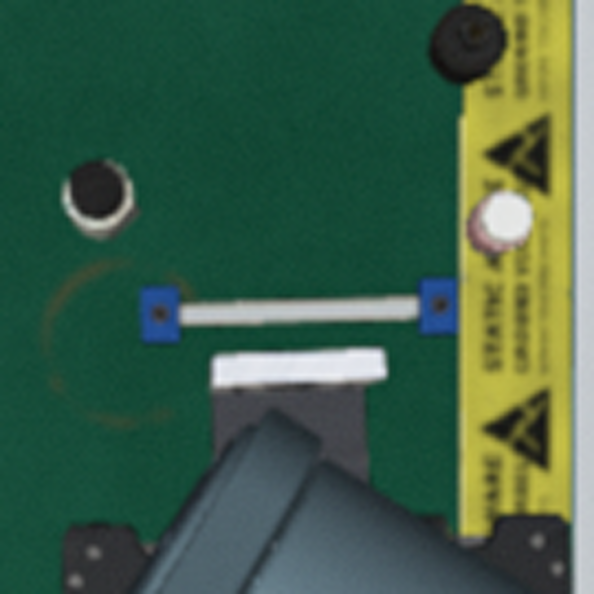

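The gripper stands behind the toe with its long side along y (front edge at v≈520). The bracket is untouched. Next I'll lower the tool and push.

Call:
apply_moves(deltas=[0,-0.001,0.025,0,0,0,0.545,0,-0.001,0.04,0,0,0,0.545,-0.005,-0.001,0.04,0,0,0,0.545,-0.01,-0.001,0.04,0,0,0,0.545,-0.015,-0.001,0.04,0,0,0,0.545,-0.019,-0.001,0.04,0,0,0,0.545,-0.023,-0.001,0.04,0,0,0,0.545,-0.027,-0.001,0.04,0,0,0,0.545,-0.031,-0.001,0.04,0,0,0,0.545,-0.035,-0.001,0.04,0,0,0,0.545,-0.039,-0.001,0.04,0,0,0,0.545,-0.039,-0.001,0.04,0,0,0,0.545])

```text
time: 4.32
eef_pos: [0.4897, -0.138, 0.0071]
ee_rot: [[-0.999, -0.045, 0.0], [-0.045, 0.999, -0.0], [-0.0, -0.0, -1.0]]
ft_force: [-0.3, -0.1, -1.7]
width: 0.04
grasp_force: 0.0
```

Run:
```python
from h import *
print(where())
```

```text
('st', np.float64(-0.0858), np.float64(0.0072), np.float64(0.0071), 'F', array([-0.25, -0.12, -1.66]), 't', 4.325, 'w', 0.03995180422648806)
```

Now the last few millimetres, in 1 mm steps, until the bar pushes back.

Call:
apply_moves(deltas=[-0.002,0,0,0,0,0,0.545,-0.003,0,0,0,0,0,0.545,-0.004,0,0,0,0,0,0.545,-0.005,0,0,0,0,0,0.545,-0.005,0,0,0,0,0,0.545])

```text
time: 4.95
eef_pos: [0.4944, -0.1378, 0.0071]
ee_rot: [[-0.999, -0.045, 0.0], [-0.045, 0.999, -0.0], [-0.0, -0.0, -1.0]]
ft_force: [-0.3, 0.2, -0.2]
width: 0.0402
grasp_force: 0.0
```

Call:
apply_moves(deltas=[-0.001,0,0,0,0,0,0.545,-0.001,0,0,0,0,0,0.545])

```text
time: 5.2
eef_pos: [0.4955, -0.1377, 0.0071]
ee_rot: [[-0.999, -0.045, 0.0], [-0.045, 0.999, -0.0], [-0.0, -0.0, -1.0]]
ft_force: [0.8, -0.0, 0.2]
width: 0.0398
grasp_force: 0.0
```

Call:
apply_moves(deltas=[-0.001,0,0,0,0,0,0.545,-0.001,0,0,0,0,0,0.545])

```text
time: 5.45
eef_pos: [0.4964, -0.1377, 0.0071]
ee_rot: [[-0.999, -0.045, 0.0], [-0.045, 0.999, -0.0], [-0.0, -0.0, -1.0]]
ft_force: [-0.2, -0.3, -0.4]
width: 0.0398
grasp_force: 0.0
```

Call:
apply_moves(deltas=[-0.001,0,0,0,0,0,0.545,-0.002,0,0,0,0,0,0.545,-0.002,0,0,0,0,0,0.545])

```text
time: 5.82
eef_pos: [0.4985, -0.1376, 0.0071]
ee_rot: [[-0.999, -0.045, 0.0], [-0.045, 0.999, -0.0], [-0.0, -0.0, -1.0]]
ft_force: [-0.3, 0.1, 0.5]
width: 0.0404
grasp_force: 0.0
```

Run:
```python
from h import *
print(where())
a=snap('top');i=cv2.cvtColor(a['img'],4)[140:275,235:370];j=cv2.cvtColor(snap('scene')['img'],4)[190:300,220:350]
cv2.imwrite('pics/c3.png',np.hstack([cv2.resize(i,(400,400),interpolation=2),cv2.resize(j,(400,400),interpolation=2)]))
```

```text
('st', np.float64(-0.077), np.float64(0.0072), np.float64(0.0071), 'F', array([-0.26,  0.08,  0.47]), 't', 5.825, 'w', 0.0404179422250257)
```

View pics/c3.png

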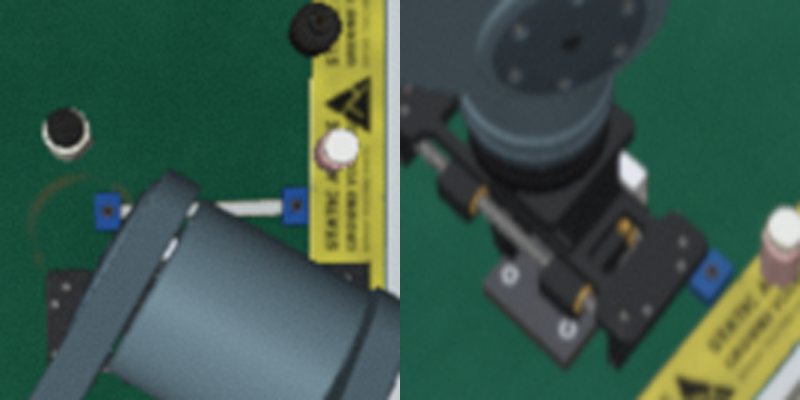

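Run:
```python
from h import *
s=snap('scene')
def pc(p): u,v=proj(s,p);return round(400+(u-220)*400/130),round((v-190)*400/110)
for n,p in dict(tcp=w(-.077,.0072,.007),fR=w(-.077,.0072-.0375,.007),fL=w(-.077,.0072+.0375,.007),fRi=w(-.086,.0072-.02,.007),home_toeR=w(-.07,-.0283,.016),home_toeL=w(-.07,.0417,.016),init_toeR=w(-.1,-.0283,.016),init_toeL=w(-.1,.0417,.016),blockR=w(0,-.064,.014),topL=w(-.001,.042,.115),topR=w(-.001,-.028,.115),itopR=w(-.031,-.028,.115)).items(): print(n,pc(p))
i=cv2.cvtColor(s['img'],4)[170:310,200:370];cv2.imwrite('pics/c4.png',cv2.resize(i,None,fx=4.2,fy=4.2,interpolation=2))
```

```text
tcp (544, 300)
fR (589, 343)
fL (501, 258)
fRi (558, 334)
home_toeR (594, 324)
home_toeL (511, 245)
init_toeR (562, 364)
init_toeL (478, 283)
blockR (710, 275)
topL (581, 63)
topR (672, 142)
itopR (639, 183)
```

View pics/c4.png

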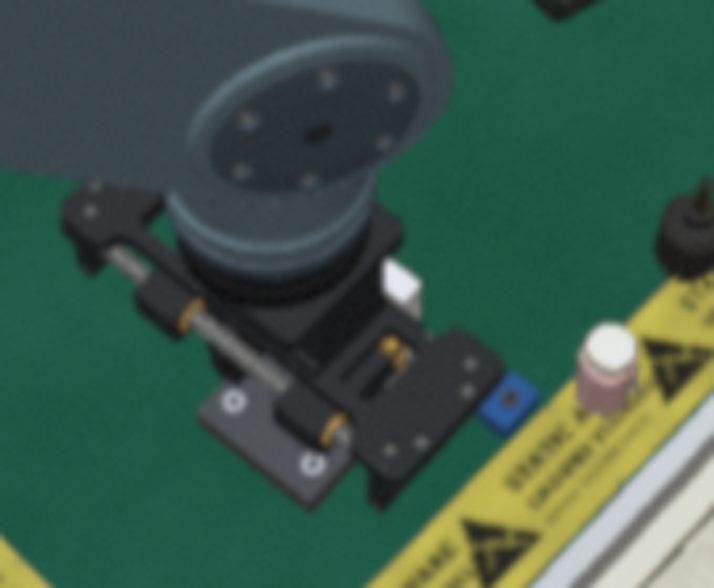

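The picture shows the foot unmoved: its corners at (200,410) and (308,510) match the start positions. So the fingers passed it without touching. I'll check the tool's projection.

Run:
```python
from h import *
s=snap('scene');st=sensors.state()
def pc(p): u,v=proj(s,p);return round((u-235)*10),round((v-235)*10)
for z in(.007,.03,.05,.071,.1): print(z,'R',pc(w(-.077,.0072-.0288,z)),'L',pc(w(-.077,.0072+.0288,z)),'bodyendR-',pc(w(-.1145,.0072-.0935,z)),'bodyendR+',pc(w(-.0395,.0072-.0935,z)))
print(np.round(st['joint_pos'],3))
i=cv2.cvtColor(s['img'],4)[235:295,235:315].astype(float)/255;i=(i**.5*255).astype(np.uint8);cv2.imwrite('pics/c5.png',cv2.resize(i,None,fx=10,fy=10,interpolation=2))
```

```text
0.007 R (431, 464) L (210, 285) bodyendR- (561, 821) bodyendR+ (817, 534)
0.03 R (430, 414) L (204, 232) bodyendR- (563, 777) bodyendR+ (825, 485)
0.05 R (429, 368) L (199, 184) bodyendR- (564, 736) bodyendR+ (831, 440)
0.071 R (428, 319) L (194, 132) bodyendR- (566, 692) bodyendR+ (839, 391)
0.1 R (427, 247) L (186, 57) bodyendR- (569, 628) bodyendR+ (849, 321)
[-0.499  0.333  1.882  0.     0.927 -2.115]
```

View pics/c5.png

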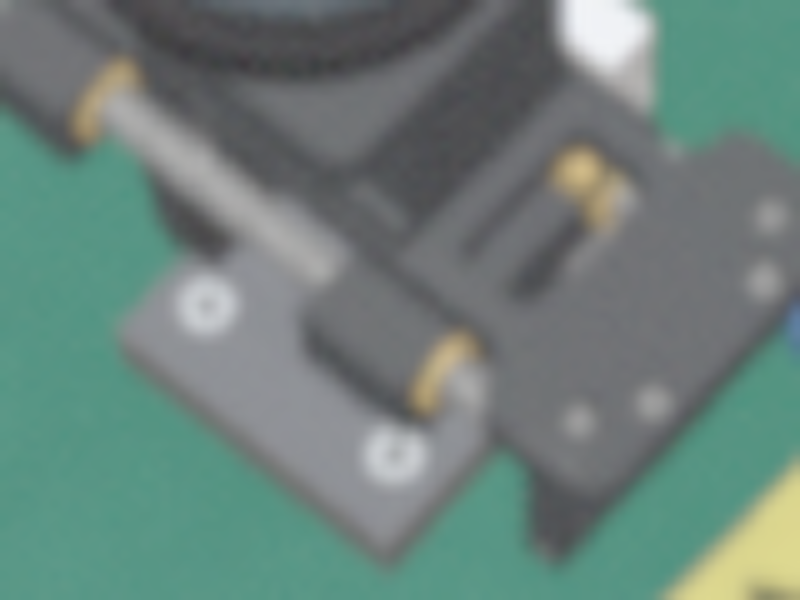

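The right fingertip should appear near (431,464), but bare foot shows there. The fingertips must be higher than I assumed, passing over the foot. I'll back off and feel for the bench.

Call:
apply_moves(deltas=[0.02,0,0,0,0,0,0.545,0.047,0,0,0,0,0,0.545,0.047,0,0.003,0,0,0,0.545,0.047,0,0.005,0,0,0,0.545,0.047,0,0.006,0,0,0,0.545])

```text
time: 6.65
eef_pos: [0.4523, -0.1399, 0.0011]
ee_rot: [[-0.999, -0.045, 0.001], [-0.045, 0.999, -0.0], [-0.001, -0.0, -1.0]]
ft_force: [-0.9, 0.5, 0.5]
width: 0.0402
grasp_force: 0.0
```

Call:
apply_moves(deltas=[0,0,0.001,0,0,0,0.545,0,0,0.002,0,0,0,0.545,0,0,0.003,0,0,0,0.545])

```text
time: 7.02
eef_pos: [0.4515, -0.1397, -0.002]
ee_rot: [[-0.999, -0.045, 0.0], [-0.045, 0.999, -0.0], [-0.0, -0.0, -1.0]]
ft_force: [-0.6, 1.1, 0.2]
width: 0.0402
grasp_force: 0.0
```

Call:
apply_moves(deltas=[0,0,0.002,0,0,0,0.545,0,0,0.004,0,0,0,0.545,0,0,0.006,0,0,0,0.545,0,0,0.006,0,0,0,0.545])

```text
time: 7.52
eef_pos: [0.4512, -0.1396, -0.0081]
ee_rot: [[-0.999, -0.045, -0.0], [-0.045, 0.999, 0.0], [0.0, 0.0, -1.0]]
ft_force: [-0.3, -0.6, 0.1]
width: 0.0398
grasp_force: 0.0
```

Call:
apply_moves(deltas=[0,0,0.002,0,0,0,0.545,0,0,0.004,0,0,0,0.545,0,0,0.004,0,0,0,0.545])

```text
time: 7.9
eef_pos: [0.4513, -0.1396, -0.0121]
ee_rot: [[-0.999, -0.045, -0.0], [-0.045, 0.999, 0.0], [0.0, 0.0, -1.0]]
ft_force: [-0.5, 0.8, 0.4]
width: 0.04
grasp_force: 0.0
```

Call:
apply_moves(deltas=[0,0,0.002,0,0,0,0.545,0,0,0.004,0,0,0,0.545,0,0,0.004,0,0,0,0.545])

```text
time: 8.28
eef_pos: [0.4513, -0.1396, -0.0161]
ee_rot: [[-0.999, -0.045, -0.0], [-0.045, 0.999, 0.0], [0.0, 0.0, -1.0]]
ft_force: [-0.6, 0.0, 0.5]
width: 0.0399
grasp_force: 0.0
```

Run:
```python
from h import *
print(where(),np.round(sensors.state()['effort'],2))
a=cv2.cvtColor(snap('top')['img'],4)[140:275,235:370];j=cv2.cvtColor(snap('scene')['img'],4)[210:310,220:340]
g=lambda i,s:cv2.resize(((i/255.)**.5*255).astype(np.uint8),s,interpolation=2)
cv2.imwrite('pics/c6.png',np.hstack([g(a,(300,300)),np.zeros((300,500,3),np.uint8)])) if 0 else cv2.imwrite('pics/c6.png',g(j,(720,600)))
```

```text
('st', np.float64(-0.1242), np.float64(0.0073), np.float64(-0.0161), 'F', array([-0.56,  0.  ,  0.46]), 't', 8.275, 'w', 0.039939119948235985) [-1.000e-02 -3.815e+01 -2.318e+01 -4.000e-02  3.000e-02 -0.000e+00]
```

View pics/c6.png

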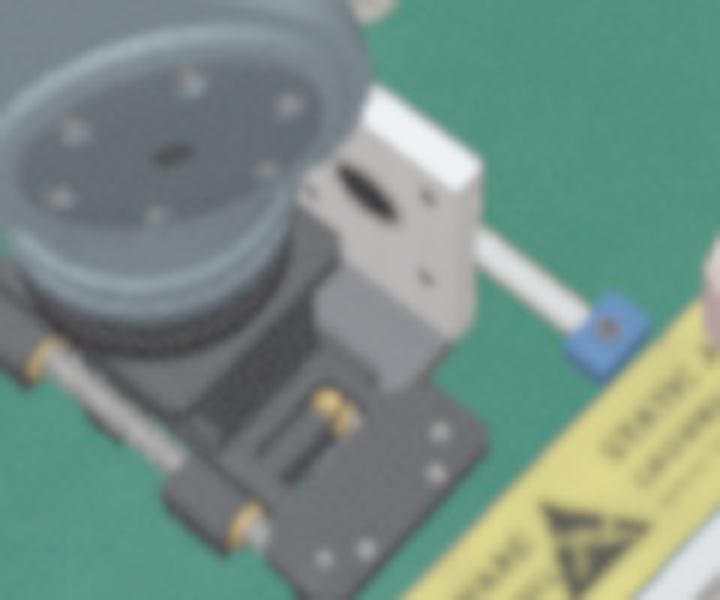

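Call:
apply_moves(deltas=[0,0,0.002,0,0,0,0.545,0,0,0.004,0,0,0,0.545,0,0,0.004,0,0,0,0.545])

```text
time: 8.75
eef_pos: [0.4513, -0.1396, -0.0201]
ee_rot: [[-0.999, -0.045, -0.0], [-0.045, 0.999, 0.0], [0.0, 0.0, -1.0]]
ft_force: [0.5, 0.0, -0.2]
width: 0.04
grasp_force: 0.0
```

Call:
apply_moves(deltas=[0,0,0.0015,0,0,0,0.545,0,0,0.003,0,0,0,0.545,0,0,0.003,0,0,0,0.545])

```text
time: 9.12
eef_pos: [0.4513, -0.1396, -0.023]
ee_rot: [[-0.999, -0.045, -0.0], [-0.045, 0.999, 0.0], [0.0, 0.0, -1.0]]
ft_force: [-0.5, -0.8, 0.2]
width: 0.0404
grasp_force: 0.0
```

Call:
apply_moves(deltas=[0,0,0.0015,0,0,0,0.545,0,0,0.003,0,0,0,0.545,0,0,0.003,0,0,0,0.545])

```text
time: 9.5
eef_pos: [0.4513, -0.1396, -0.026]
ee_rot: [[-0.999, -0.045, -0.0], [-0.045, 0.999, 0.0], [0.0, 0.0, -1.0]]
ft_force: [0.1, 0.4, -0.4]
width: 0.0401
grasp_force: 0.0
```

Call:
apply_moves(deltas=[0,0,0.0015,0,0,0,0.545,0,0,0.003,0,0,0,0.545,0,0,0.003,0,0,0,0.545])

```text
time: 9.88
eef_pos: [0.4513, -0.1396, -0.029]
ee_rot: [[-0.999, -0.045, -0.0], [-0.045, 0.999, 0.0], [0.0, 0.0, -1.0]]
ft_force: [0.5, -0.2, 0.4]
width: 0.0403
grasp_force: 0.0
```

Call:
apply_moves(deltas=[0,0,0.0015,0,0,0,0.545,0,0,0.003,0,0,0,0.545,0,0,0.003,0,0,0,0.545])

```text
time: 10.25
eef_pos: [0.4515, -0.1397, -0.0312]
ee_rot: [[-0.999, -0.045, -0.0], [-0.045, 0.999, 0.0], [0.0, 0.0, -1.0]]
ft_force: [-3.1, 1.7, 10.1]
width: 0.0399
grasp_force: 5.2
```

Call:
apply_moves(deltas=[0,0,0.0015,0,0,0,0.545,0,0,0.003,0,0,0,0.545,0,0,0.003,0,0,0,0.545])

```text
time: 10.62
eef_pos: [0.4516, -0.1398, -0.0313]
ee_rot: [[-0.999, -0.046, -0.001], [-0.046, 0.999, 0.0], [0.001, 0.0, -1.0]]
ft_force: [-16.7, 8.4, 49.6]
width: 0.0405
grasp_force: 25.1
```

The bench is felt at a reading of z≈-0.031, so readings are about 31 mm low. I'll unload at once to about 6 mm true height and track the plate corner numerically while pushing.

Call:
apply_moves(deltas=[0,0,-0.005,0,0,0,0.545,0,0,-0.01,0,0,0,0.545,0,0,-0.01,0,0,0,0.545])

```text
time: 11.0
eef_pos: [0.4516, -0.1398, -0.0248]
ee_rot: [[-0.999, -0.045, 0.0], [-0.045, 0.999, -0.0], [-0.0, -0.0, -1.0]]
ft_force: [0.6, 0.3, -0.0]
width: 0.0402
grasp_force: 0.0
```

```bash
cat >> h.py <<'E'
Z0=-.031
def track():
    a=cv2.imread('pics/scene0.png');b=cv2.cvtColor(snap('scene')['img'],4)
    t=a[227:245,290:306]
    r=cv2.matchTemplate(cv2.resize(b[200:265,270:350],None,fx=8,fy=8,interpolation=2),cv2.resize(t,None,fx=8,fy=8,interpolation=2),cv2.TM_CCOEFF_NORMED)
    _,m,_,l=cv2.minMaxLoc(r);return (l[0]/8-20,l[1]/8-27),round(m,3)
E
python3 - <<'E'
from h import *
print(where(),track())
s=snap('scene')
print([np.subtract(proj(s,w(-.030+d,-.028,.115)),proj(s,w(-.030,-.028,.115))).round(2) for d in(.01,.03)],proj(s,w(-.025,-.028,.115)))
E
```

```text
('st', np.float64(-0.1239), np.float64(0.0071), np.float64(-0.0248), 'F', array([ 0.6 ,  0.27, -0.04]), 't', 11.0, 'w', 0.04017124359857847) ((0.0, 0.0), 1.0)
[array([ 3.63, -3.74]), array([ 10.8 , -11.12])] (np.float64(299.7789546242529), np.float64(238.00843053569514))
```

Call:
apply_moves(deltas=[-0.005,0,0,0,0,0,0.545,-0.01,0,0,0,0,0,0.545,-0.015,0,0,0,0,0,0.545,-0.019,0,0,0,0,0,0.545,-0.023,0,0,0,0,0,0.545,-0.025,0,0,0,0,0,0.545,-0.025,0,0,0,0,0,0.545])

```text
time: 11.98
eef_pos: [0.4762, -0.1384, -0.0251]
ee_rot: [[-0.999, -0.045, -0.001], [-0.045, 0.999, 0.0], [0.001, 0.0, -1.0]]
ft_force: [-2.7, 0.6, 0.8]
width: 0.0401
grasp_force: 1.3
```

Run:
```python
from h import *
print(where(),track())
```

```text
('st', np.float64(-0.0993), np.float64(0.0074), np.float64(-0.0251), 'F', array([-2.67,  0.62,  0.83]), 't', 11.975, 'w', 0.040050131026046584) ((4.0, -3.75), 0.999)
```

Contact came where predicted in x and y: the bracket has moved 10.5 mm with the tool, and only z is biased. Pushing on.

Call:
apply_moves(deltas=[-0.003,0,0,0,0,0,0.545,-0.006,0,0,0,0,0,0.545,-0.009,0,0,0,0,0,0.545,-0.012,0,0,0,0,0,0.545,-0.014,0,0,0,0,0,0.545,-0.016,0,0,0,0,0,0.545,-0.017,0,0,0,0,0,0.545,-0.018,0,0,0,0,0,0.545])

```text
time: 13.02
eef_pos: [0.4944, -0.1377, -0.0249]
ee_rot: [[-0.999, -0.045, -0.0], [-0.045, 0.999, 0.0], [0.0, 0.0, -1.0]]
ft_force: [-2.5, -0.6, -0.5]
width: 0.0401
grasp_force: 1.0
```

Call:
apply_moves(deltas=[-0.0005,0,0,0,0,0,0.545,-0.001,0,0,0,0,0,0.545])

```text
time: 13.28
eef_pos: [0.4954, -0.1377, -0.0249]
ee_rot: [[-0.999, -0.045, -0.0], [-0.045, 0.999, -0.0], [0.0, -0.0, -1.0]]
ft_force: [-2.1, -0.6, -0.9]
width: 0.0399
grasp_force: 1.2
```

Call:
apply_moves(deltas=[-0.0005,0,0,0,0,0,0.545,-0.001,0,0,0,0,0,0.545])

```text
time: 13.52
eef_pos: [0.4954, -0.1377, -0.0251]
ee_rot: [[-0.999, -0.045, -0.002], [-0.045, 0.999, 0.0], [0.002, 0.0, -1.0]]
ft_force: [-7.0, -1.4, 2.5]
width: 0.0402
grasp_force: 3.8
```

Run:
```python
from h import *
print(where(),track())
```

```text
('st', np.float64(-0.0801), np.float64(0.0072), np.float64(-0.0251), 'F', array([-6.99, -1.4 ,  2.48]), 't', 13.525, 'w', 0.04016816828247578) ((11.0, -10.625), 0.999)
```

The bracket is against the bar (−7 N). I'll give it a slightly firmer push to seat it square.

Call:
apply_moves(deltas=[-0.0005,0,0,0,0,0,0.545,-0.001,0,0,0,0,0,0.545,-0.0015,0,0,0,0,0,0.545])

```text
time: 13.95
eef_pos: [0.4953, -0.1376, -0.0252]
ee_rot: [[-0.999, -0.046, -0.005], [-0.046, 0.999, 0.001], [0.005, 0.001, -1.0]]
ft_force: [-13.6, -3.9, 8.7]
width: 0.0398
grasp_force: 7.0
```

Call:
apply_moves(deltas=[0.003,0,0,0,0,0,0.545,0.012,0,0,0,0,0,0.545,0.025,0,-0.02,0,0,0,0.6,0.025,0,-0.06,0,0,0,0.8,0.025,0,-0.12,0,0,0,1.0,0.025,0,-0.16,0,0,0,1.0,0.025,0,-0.16,0,0,0,1.0,0.025,0,-0.16,0,0,0,1.0])

```text
time: 14.95
eef_pos: [0.4725, -0.1385, 0.1346]
ee_rot: [[-0.999, -0.045, 0.0], [-0.045, 0.999, 0.0], [-0.0, 0.0, -1.0]]
ft_force: [0.3, -1.1, -0.1]
width: 0.0003
grasp_force: 0.0
```

Run:
```python
from h import *
print(where(),track())
s=snap('top',);i=cv2.cvtColor(s['img'],4)[140:275,235:370];cv2.imwrite('pics/c7.png',cv2.resize(i,None,fx=4.4,fy=4.4,interpolation=2))
```

```text
('st', np.float64(-0.1029), np.float64(0.0074), np.float64(0.1346), 'F', array([ 0.29, -1.08, -0.06]), 't', 14.95, 'w', 0.00026942121665158073) ((-1.0, -20.25), 0.907)
```

View pics/c7.png

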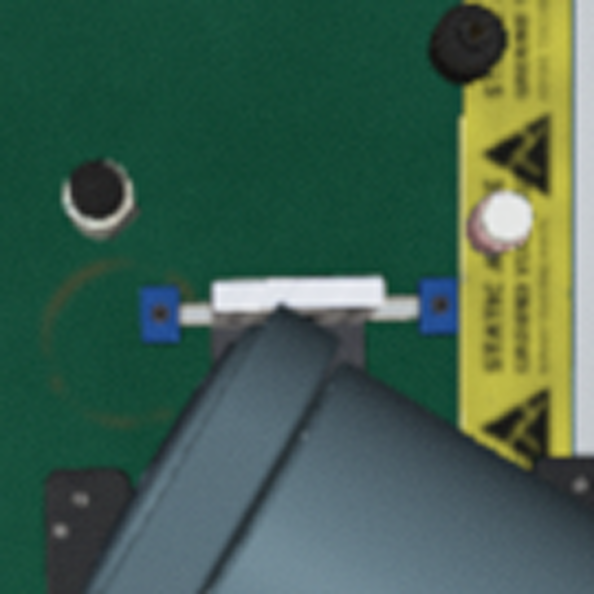

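The plate's top edge (213,283)–(383,277) is parallel to the bar, and the heel is at the bar. Next I'll quickly re-check the tip height with the fingers shut.

Call:
apply_moves(deltas=[0,0,0.05,0,0,0,1,0,0,0.1,0,0,0,1,0,0,0.14,0,0,0,1,0,0,0.155,0,0,0,1,0,0,0.16,0,0,0,1,0,0,0.162,0,0,0,1,0,0,0.164,0,0,0,1,0,0,0.166,0,0,0,1,0,0,0.1665,0,0,0,1,0,0,0.1665,0,0,0,1])

```text
time: 16.3
eef_pos: [0.4731, -0.1388, -0.0312]
ee_rot: [[-0.999, -0.045, 0.0], [-0.045, 0.999, -0.0], [-0.0, -0.0, -1.0]]
ft_force: [-0.1, 0.3, 1.0]
width: 0.0003
grasp_force: 0.5
```

```bash
cat > path.py <<'E'
import numpy as np
s0,W=-1.0,18.0
def tip(p):
    f=np.radians(p);c,s=np.cos(f),np.sin(f)
    C=np.array([s0,5])+[-7*c+11*s, 7*s+11*c]
    u=np.array([s,c]);v=np.array([-c,s])
    if p<=50:
        a=np.interp(p,[0,25,40,50],[46,36,13.5,W*np.sin(np.radians(50))+1.5]);return C+a*u-[9,0]
    b=np.interp(p,[50,60,75,90],[W*np.cos(np.radians(50))+1,11,14,16]);return C+b*v+[9,0]
def table(ps,p0):
    for p in ps:
        d=tip(p)-tip(p0);print(p,tip(p).round(1),'tx %.4f tz %.4f'%(-d[0]/1e3,-d[1]/1e3))
E
python3 - <<'E'
from h import *;from path import *
print(where())
st=sensors.state();d=np.array(st['eef_pos'])-B
print('to start-10mm: tx',d@ex+.001-(tip(0)[0]-10+1)/1e3,'tz',d[2]+.0312-tip(0)[1]/1e3,'ty',.007-d@ey)
table(np.arange(0,31,2.5),0);print();table(np.arange(30,51,2),30);print();table(np.arange(50,96,1.5),50)
E
```

```text
('st', np.float64(-0.1024), np.float64(0.0071), np.float64(-0.0312), 'F', array([-0.08,  0.27,  0.99]), 't', 16.3, 'w', 0.0003315646415819262)
to start-10mm: tx -0.07542883233431169 tz -0.061956241287058116 ty -8.591629365187637e-05
0.0 [-17.  62.] tx -0.0000 tz -0.0000
2.5 [-14.6  61.3] tx -0.0024 tz 0.0007
5.0 [-12.2  60.4] tx -0.0048 tz 0.0016
7.5 [-9.9 59.5] tx -0.0071 tz 0.0025
10.0 [-7.7 58.4] tx -0.0093 tz 0.0036
12.5 [-5.6 57.3] tx -0.0114 tz 0.0047
15.0 [-3.6 56.1] tx -0.0134 tz 0.0059
17.5 [-1.6 54.8] tx -0.0154 tz 0.0072
20.0 [ 0.2 53.4] tx -0.0172 tz 0.0086
22.5 [ 1.9 52. ] tx -0.0189 tz 0.0100
25.0 [ 3.5 50.6] tx -0.0205 tz 0.0114
27.5 [ 3.8 46.6] tx -0.0208 tz 0.0154
30.0 [ 3.7 42.7] tx -0.0207 tz 0.0193

30 [ 3.7 42.7] tx -0.0000 tz -0.0000
32 [ 3.4 39.7] tx 0.0003 tz 0.0030
34 [ 2.9 36.7] tx 0.0008 tz 0.0060
36 [ 2.3 33.8] tx 0.0014 tz 0.0089
38 [ 1.4 31. ] tx 0.0023 tz 0.0117
40 [ 0.4 28.3] tx 0.0033 tz 0.0144
42 [ 1.4 28.2] tx 0.0023 tz 0.0146
44 [ 2.5 28. ] tx 0.0012 tz 0.0147
46 [ 3.5 27.8] tx 0.0002 tz 0.0149
48 [ 4.6 27.6] tx -0.0009 tz 0.0152
50 [ 5.6 27.3] tx 
[... 511 characters left out ...]
0
69.5 [11.3 27.5] tx -0.0057 tz -0.0002
71.0 [11.8 27.7] tx -0.0062 tz -0.0004
72.5 [12.3 27.9] tx -0.0067 tz -0.0006
74.0 [12.8 28. ] tx -0.0072 tz -0.0008
75.5 [13.4 28.1] tx -0.0077 tz -0.0009
77.0 [13.9 28.2] tx -0.0083 tz -0.0009
78.5 [14.5 28.2] tx -0.0089 tz -0.0010
80.0 [15.1 28.2] tx -0.0094 tz -0.0010
81.5 [15.6 28.3] tx -0.0100 tz -0.0010
83.0 [16.2 28.2] tx -0.0106 tz -0.0010
84.5 [16.8 28.2] tx -0.0112 tz -0.0010
86.0 [17.4 28.2] tx -0.0118 tz -0.0009
87.5 [18.  28.1] tx -0.0124 tz -0.0009
89.0 [18.6 28.1] tx -0.0130 tz -0.0008
90.5 [19.2 27.9] tx -0.0136 tz -0.0006
92.0 [19.8 27.6] tx -0.0142 tz -0.0003
93.5 [20.4 27.3] tx -0.0147 tz -0.0000
95.0 [21. 27.] tx -0.0153 tz 0.0003
```

Call:
apply_moves(deltas=[0,0,-0.03,0,0,0,1,0,0,-0.062,0,0,0,1,-0.03,0,-0.062,0,0,0,1,-0.06,0,-0.062,0,0,0,1,-0.0754,0,-0.062,0,0,0,1,-0.0754,0,-0.062,0,0,0,1,-0.0754,0,-0.062,0,0,0,1])

```text
time: 17.18
eef_pos: [0.5473, -0.1351, 0.0302]
ee_rot: [[-0.999, -0.045, -0.001], [-0.045, 0.999, 0.0], [0.001, 0.0, -1.0]]
ft_force: [-0.1, -0.8, -0.1]
width: 0.0005
grasp_force: 0.0
```

Run:
```python
from h import *
print(where())
```

```text
('st', np.float64(-0.0281), np.float64(0.0075), np.float64(0.0302), 'F', array([-0.09, -0.83, -0.15]), 't', 17.175, 'w', 0.00045848384617901724)
```

Call:
apply_moves(deltas=[-0.006,0,-0.001,0,0,0,1,-0.011,0,-0.001,0,0,0,1,-0.0134,0,0,0,0,0,1,-0.0158,0,0.001,0,0,0,1,-0.0181,0,0.002,0,0,0,1,-0.0203,0,0.003,0,0,0,1,-0.0224,0,0.004,0,0,0,1,-0.0244,0,0.005,0,0,0,1,-0.0264,0,0.0065,0,0,0,1,-0.0282,0,0.008,0,0,0,1,-0.0299,0,0.0094,0,0,0,1,-0.0315,0,0.0108,0,0,0,1])

```text
time: 18.68
eef_pos: [0.5799, -0.1339, 0.0197]
ee_rot: [[-0.999, -0.045, 0.0], [-0.045, 0.999, -0.0], [-0.0, -0.0, -1.0]]
ft_force: [-0.3, -0.5, 2.1]
width: 0.0003
grasp_force: 0.6
```

```bash
cat >> h.py <<'E'
def see():
    # fit bracket tilt: project plate's upper end rectangle, score brightness inside vs image
    out=[]
    for n in('top','scene'):
        s=snap(n);g=s['img'].astype(float);m=(g.min(2)>135)&(g.max(2)-g.min(2)<45)
        best=[]
        for p in range(0,92,2):
            f=np.radians(p);c_,s_=np.cos(f),np.sin(f);P=[]
            for X,Z in [(5,114),(-7,114),(-7,20),(5,13)]:
                for t in(-.027,.041):
                    x,z=X,Z-5;P.append(proj(s,w((-.001+(x*c_+z*s_)/1e3),t,.005+(-x*s_+z*c_)/1e3)))
            h=cv2.convexHull(np.array(P,np.float32)).astype(np.int32)
            k=np.zeros(m.shape,np.uint8);cv2.fillConvexPoly(k,h,1)
            best.append(((m&(k>0)).sum()-(m[150:260,250:345].sum()-(m&(k>0))[150:260,250:345].sum())*.7-(k>0).sum()*.4,p))
        out.append(sorted(best)[-3:][::-1])
    return out
E
python3 - <<'E'
from h import *
print(where());print(see())
E
```

```text
('st', np.float64(0.0045), np.float64(0.0072), np.float64(0.0197), 'F', array([-0.3 , -0.46,  2.06]), 't', 18.675, 'w', 0.0003239094536813264)
[[(np.float64(-187.9), 0), (np.float64(-211.50000000000003), 2), (np.float64(-241.50000000000003), 4)], [(np.float64(-217.70000000000002), 0), (np.float64(-228.30000000000004), 2), (np.float64(-249.50000000000003), 4)]]
```

```bash
cat >> h.py <<'E'
def asc(n='top',b=(160,224,250,345)):
    g=snap(n)['img'][b[0]:b[1]:2,b[2]:b[3]:2].astype(int)
    mn=g.min(2);gr=(g[...,1]-g[...,0])>25
    for i,r in enumerate(mn): print(b[0]+2*i,''.join('.' if q else '#' if x>150 else '+' if x>90 else 'o' for x,q in zip(r,gr[i])))
E
python3 - <<'E'
from h import *
asc();s=snap('top')
for p in(0,15,25,35):
    f=np.radians(p);print(p,[np.round(proj(s,w(-.001+(x*np.cos(f)+(z-5)*np.sin(f))/1e3,.007,.005+(-x*np.sin(f)+(z-5)*np.cos(f))/1e3)),1) for x,z in((5,115),(-7,115),(5,15))])
E
```

```text
160 .........ooooooooooo++++++oooooooooooooooooooooo
162 ........ooooooooooo++++++++ooooooooooooooooooooo
164 ........ooooooooooo++++++++++ooooooooooooooooooo
166 .......ooooooooooo+++++++++++++oo+oooooooooooooo
168 .......ooooooooooo+++++++++++++++ooooooooooooooo
170 ......ooooooooooo+++++++++++++++++++oooooooooooo
172 ......ooooooooooo+++++++++++++++++++++oooooooooo
174 .....ooooooooooo+++++++++++++++++++++++++ooooooo
176 ....oooooooooooo+++.+++++++++.+++++++++++++ooooo
178 .oooooooooooooo++++++++++.+++++++++++++++++++ooo
180 .oooooooooooooo+++++.+++++++++++++++++++++++++oo
182 +oooooooooooooo++++++++++.++++++++++++++++++++++
184 oooooooooooooo+++++++.++++++++++++++++++++++++++
186 oooooooooooooo++++++++++.+++..++++++.+++++++++++
188 ooooooooooooo+++++++++++++++++++++++++++++++++++
190 ooooooooooooo+++++++++++.++++.++++++++++++.+++++
192 oooooooooooooo++++++++++++++++++++++++++++++++++
194 oooooooooooooooo+++++.++++++++++++++++++++.+++++
196 ooooooooooooooooo++++++++++++++++.+++++++++.++++
198 oooooooooooooooooo++o++++++++++++++++++.++++++++
200 ooooooooooooooooooooo++++++++++.++++
[... 186 characters left out ...]
...oooooooooooooooo+o+++++++++++++++oo
210 ooooooooo.oo.####+oooooooooooooo+++++++++++++ooo
212 oooooooooooooooooooooooooooooooooo++++++++++oooo
214 ooooooooooooooooooooooooooooooooooooo+o+++++oooo
216 oooooooooooo++++++ooooooooooooooooooooo++++ooooo
218 ooooooooo++oooooooooooooooooooooooooooooo+oooooo
220 oooooooo.........oooooooooooooooooooooooo+oooooo
222 oooooooo.........ooooooooooooooooooooooooooooooo
0 [array([302. , 203.4]), array([302.2, 210.1]), array([299.3, 207.9])]
15 [array([301.4, 188.1]), array([301.7, 194.3]), array([299.2, 206.8])]
25 [array([300.8, 179. ]), array([301.2, 184.5]), array([299.2, 206.2])]
35 [array([300.3, 171.1]), array([300.6, 175.8]), array([299.1, 205.7])]
```

Run:
```python
from h import *
asc('scene',(196,290,260,360));s=snap('scene')
for p in(0,15,25,35):
    f=np.radians(p);print(p,[np.round(proj(s,w(-.001+(x*np.cos(f)+(z-5)*np.sin(f))/1e3,-.028,.005+(-x*np.sin(f)+(z-5)*np.cos(f))/1e3))).astype(int).tolist() for x,z in((5,115),(-7,115),(5,15),(-70,0))])
```

```text
196 o.oooooooooooooooooooooooooooooo..................
198 +o..oooooooooooooooooooooooooooo..................
200 ++o..ooooooooooooooooooooooooooo..................
202 oo++..ooooooooooooooooooooooooo...................
204 ..o++o+ooooooooooooooooooooooooo..................
206 ...o++++oooooooooooooooooooooooo..................
208 ....o++ooooooooooooooooooooooooo..................
210 ......oooooooooooooooooooooooooooo................
212 ......ooooooooooooooooooooooooooooo...............
214 oooo..oooooooooooooooooooooooooooooo..oooo........
216 ......ooooooooooooooooooooooooooooooooooooo.......
218 .......oooooo+oooooooooooooooo++++oooooooooo......
220 ........ooooo++oooooooooooooo##+o+ooooooooooo....o
222 ..........oo+ooooooooooooooo###+.oooooooooooo....o
224 ............#+ooooooooooooo+##+o.oooooooooooo....o
226 .....oo....+#+ooooooooooooo+##+.oooooooooooo....oo
228 .....oo..oo##+ooooooooo+oooo++ooooooooooooo.....oo
230 .......o+o+##+ooooooo++##+ooooooooooooooooo.....oo
232 .......+######oooooooo++##+ooooooooooooooo.......o
234 ......o+#######+ooooo+++++#+ooooooooooooo........o

[... 991 characters left out ...]
72 ............oo.................ooooooooooooooooooo
274 ...............................oooooooooooooooooo+
276 ..............................oooooooooooooooooo+#
278 .............................oooooooooooooooooo+##
280 ............................oooooooooooooooooo+###
282 ...........................oooooooooooooooooo+####
284 ..........................oooooooooooooooooo+#####
286 .........................ooooooooooooooooooo+####+
288 ........................ooooooooooooooooooo+####++
0 [[310, 227], [306, 232], [308, 253], [283, 283]]
15 [[320, 219], [316, 222], [308, 253], [283, 278]]
25 [[326, 214], [322, 217], [309, 252], [284, 275]]
35 [[331, 212], [328, 213], [309, 252], [286, 270]]
```

Scene map: the foot's lower corner has risen to (285,273) and the plate leans out to about (322,220). That fits a tilt of 25–28°. Next I'll slide the fingertip down into the corner.

Call:
apply_moves(deltas=[0,0,0.002,0,0,0,1,0,0,0.004,0,0,0,1,0.0001,0,0.006,0,0,0,1,0.0003,0,0.008,0,0,0,1,0.0008,0,0.011,0,0,0,1,0.0014,0,0.014,0,0,0,1,0.002,0,0.017,0,0,0,1,0.003,0,0.0196,0,0,0,1,0.004,0,0.0223,0,0,0,1])

```text
time: 20.1
eef_pos: [0.5757, -0.1341, -0.0026]
ee_rot: [[-0.999, -0.045, 0.0], [-0.045, 0.999, -0.0], [-0.0, -0.0, -1.0]]
ft_force: [-0.3, 0.1, 1.3]
width: 0.0006
grasp_force: 0.6
```

Run:
```python
from h import *
print(where());asc('scene',(206,280,270,340))
```

```text
('st', np.float64(0.0003), np.float64(0.0072), np.float64(-0.0026), 'F', array([-0.29,  0.07,  1.28]), 't', 20.1, 'w', 0.0005551975294581325)
206 ooooooooooooooooooooooooo+##+......
208 ooooooooooooooooooooooooo+###+.....
210 .oooooooooooooooooooooooo+#####....
212 ..ooooooooooooooooooooooo+#####....
214 +..oooooooooooooooooooooo+####+....
216 ++oooooooooooooooooooooooo+##+.....
218 ooooooooooooooooooooooooooo##+.....
220 ooooooooooooooooooooooooooooo......
222 oooooooooooooooooooooooooooooo..ooo
224 ooooooooooooooooooooooooooooooooooo
226 ooooooo++ooooooooooooooo++++ooooooo
228 ooooooo++oooooooooooooo###++ooooooo
230 ..o+oo#+oooooooooooooo####.oooooooo
232 ..+##+#+ooooooooooooo####+.oooooooo
234 .o+#+o+#ooooooooooooo+##+oooooooooo
236 .oooooo+ooooooooo++ooo+#+oooooooooo
238 ooooooooooooooo++##+ooooooooooooooo
240 ++oooooooooooooo++##+oooooooooooooo
242 +++oooooooooooo#++++##oooooooooooo.
244 oooooooooooooo####++++ooooooooooo..
246 oooooooooooooo#####+++oooooooooo...
248 ooooooooooooooo+####+ooooooooooo...
250 oooooooooooooooo+###+.ooooooooo....
252 ooooooooooooooooo+#+...ooooooo....+
254 .ooooooooo+ooooooo++....ooooo.....+
256 ..oooooooo++oooooo###o..oooo......+
258 ...ooooooooooooooo+###+oooo.......+
260 .....ooooooooooo...+###+oo.......o+
262 ......oooooooo......+###oo......oo+
264 .......ooooo..........++.oo....ooo+
266 ........oo...............oo...ooooo
268 .............................oooooo
270 ............................ooooooo
272 ..........................ooooooooo
274 ..........................ooooooooo
276 .........................oooooooooo
278 ........................ooooooooooo
```

The tilt is now about 40°, with the fingertip in the corner. Next I'll go through the balance slowly, with the bracket caged by the corner.

Call:
apply_moves(deltas=[-0.0005,0,0,0,0,0,1,-0.001,0,0,0,0,0,1,-0.0015,0,0,0,0,0,1,-0.002,0,0.0003,0,0,0,1,-0.0025,0,0.0003,0,0,0,1,-0.003,0,0.0005,0,0,0,1,-0.0035,0,0.0005,0,0,0,1,-0.004,0,0.0007,0,0,0,1,-0.0045,0,0.001,0,0,0,1])

```text
time: 21.28
eef_pos: [0.5803, -0.1339, -0.0034]
ee_rot: [[-0.999, -0.045, 0.0], [-0.045, 0.999, -0.0], [-0.0, -0.0, -1.0]]
ft_force: [0.2, 0.4, -0.1]
width: 0.0005
grasp_force: 0.0
```

Run:
```python
from h import *
print(where());asc('scene',(196,274,270,350));s=snap('scene')
for p in(40,45,50,55,60):
    f=np.radians(p);print(p,[np.round(proj(s,w(-.001+(x*np.cos(f)+(z-5)*np.sin(f))/1e3,-.028,.005+(-x*np.sin(f)+(z-5)*np.cos(f))/1e3))).astype(int).tolist() for x,z in((5,115),(-7,115),(5,15),(-70,0))])
```

```text
('st', np.float64(0.0049), np.float64(0.0072), np.float64(-0.0034), 'F', array([ 0.16,  0.35, -0.06]), 't', 21.275, 'w', 0.0004625175870449149)
196 .#ooooooooooooooooooooooooooo...........
198 .##oooooooooooooooooooooooooo...........
200 .+#+oooooooooooooooooooooooo............
202 oo++ooooooooooooooooooooooo+............
204 ooo+oooooooooooooooooooooo+##+..........
206 oooooooooooooooooooooooooo+###+.........
208 .ooooooooooooooooooooooooo######+.......
210 o.oooooooooooooooooooooooo#######.......
212 +o.ooooooooooooooooooooooo######+.......
214 ++oooooooooooooooooooooooo+++###o.......
216 oooooooooooooooooooooooooooo+##+........
218 .ooooooooooooooooooooooooooo+#+.........
220 .oooooooooooooooooooooooooooooo..oo.....
222 .oooooooooooooooooooooooooooooooooooo...
224 .ooooooo+oooooooooooooooo+++oooooooooo..
226 oo.ooooo++oooooooooooooo###++oooooooooo.
228 oo..ooo#+oooooooooooooo####+oooooooooooo
230 ..o+oo+#+ooooooooooooo#####oooooooooooo.
232 ..+#+o##+ooooooooooooo####+oooooooooooo.
234 oooooo+#+ooooooooo+oooo##+oooooooooooo..
236 oo+ooooooooooooo++##oooo+oooooooooooo...
238 ooooooo
[... 358 characters left out ...]
.ooooooooooooo+....ooooo.....+#####
256 .......ooooooooooo+##o..oooo......++####
258 .........ooooooooo+###+.ooo.......++++++
260 ..........oooo.....+###+.o.......o+++#++
262 ....................+###.o......oo+++++o
264 ......................++.oo....ooo+++++o
266 .........................oo...ooooo++++o
268 .............................oooooooo+oo
270 ............................oooooooooooo
272 ..........................oooooooooooooo
40 [[333, 211], [330, 212], [309, 252], [287, 268]]
45 [[335, 211], [332, 211], [309, 253], [289, 265]]
50 [[336, 211], [334, 211], [309, 253], [290, 263]]
55 [[337, 211], [336, 211], [309, 253], [292, 260]]
60 [[339, 212], [337, 211], [309, 253], [294, 257]]
```

Call:
apply_moves(deltas=[-0.0004,0,0.0005,0,0,0,1,-0.0008,0,0.0009,0,0,0,1,-0.0013,0,0.001,0,0,0,1,-0.0018,0,0.0012,0,0,0,1,-0.0023,0,0.0014,0,0,0,1,-0.0028,0,0.0015,0,0,0,1,-0.0033,0,0.0016,0,0,0,1,-0.0038,0,0.0016,0,0,0,1,-0.0043,0,0.0014,0,0,0,1,-0.0047,0,0.0012,0,0,0,1,-0.0051,0,0.001,0,0,0,1,-0.0055,0,0.0007,0,0,0,1])

```text
time: 22.88
eef_pos: [0.5857, -0.1336, -0.0043]
ee_rot: [[-0.999, -0.045, 0.0], [-0.045, 0.999, 0.0], [-0.0, 0.0, -1.0]]
ft_force: [1.4, -0.2, -0.8]
width: 0.0003
grasp_force: 0.6
```

Run:
```python
from h import *
print(where());asc('scene',(200,270,270,350));s=snap('scene')
for p in(60,65,70,75):
    f=np.radians(p);print(p,[np.round(proj(s,w(-.001+(x*np.cos(f)+(z-5)*np.sin(f))/1e3,-.028,.005+(-x*np.sin(f)+(z-5)*np.cos(f))/1e3))).astype(int).tolist() for x,z in((5,115),(-7,115),(-70,16),(-70,0))])
```

```text
('st', np.float64(0.0104), np.float64(0.0072), np.float64(-0.0043), 'F', array([ 1.44, -0.2 , -0.79]), 't', 22.875, 'w', 0.00032308721925266854)
200 oo##+oooooooooooooooooooooooo...........
202 ooo++oooooooooooooooooooooo+#...........
204 ooooooooooooooooooooooooooo+##+.........
206 .oooooooooooooooooooooooooo####+........
208 +++oooooooooooooooooooooooo######.......
210 ++++ooooooooooooooooooooooo#######+.....
212 o++oooooooooooooooooooooooo+######+.....
214 .ooooooooooooooooooooooooooo++####......
216 ..oooooooooooooooooooooooooooo###+......
218 ..ooooooooooooooooooooooooooooo#+.oo....
220 ..oooooooooooooooooooooooooooooooooooo..
222 ...oooooo+oooooooooooooooo+++oooooooooo.
224 ....ooooo++oooooooooooooo##+++oooooooooo
226 oo...ooo++oooooooooooooo#####ooooooooooo
228 oooooo.+#+ooooooooooooo######ooooooooooo
230 oooooo.##+oooooooooooo+#####oooooooooooo
232 oooooo+##+ooooooooo+ooo+###oooooooooooo.
234 ooooooo+#+ooooooo++##oooo+oooooooooooo..
236 .oooooooo+ooooooo+++#+ooooooooooooooo...
238 ..ooooooooooooooo+++++#+oooooooooooo....
240 ...ooooooooooooo+##+++##ooooooooooo.....
242 .....oooooooooo+####+++oooooooo+oo......
244 ......ooooooooo#######+ooooooooooo......
246 .......oooooooo+######+oooooooooo.......
248 ........ooooooooo####+..oooooooo....####
250 ..........oooooooo+##o...oooooo....#####
252 ...........oooooooo++....ooooo....+#####
254 ............ooooooo+.....oooo.....+#####
256 ...............ooo+##o...ooo......++####
258 ..................+###+...o.......++++++
260 ...................+###+.........o++++++
262 ....................+###o.......oo+++++o
264 ......................++.oo....ooo+++++o
266 .........................oo...ooooo++++o
268 .............................ooooooooooo
60 [[339, 212], [337, 211], [299, 250], [294, 257]]
65 [[339, 213], [338, 212], [301, 247], [295, 254]]
70 [[340, 214], [339, 212], [303, 245], [297, 252]]
75 [[340, 216], [340, 214], [305, 242], [299, 249]]
```

The bracket is past the balance and leans back on the finger (+1.4 N). Now I'll lower it slowly.

Call:
apply_moves(deltas=[-0.0003,0,-0.0001,0,0,0,1,-0.0006,0,-0.0002,0,0,0,1,-0.0009,0,-0.0003,0,0,0,1,-0.0012,0,-0.0005,0,0,0,1,-0.0016,0,-0.0006,0,0,0,1,-0.002,0,-0.0008,0,0,0,1,-0.0024,0,-0.0009,0,0,0,1,-0.0028,0,-0.001,0,0,0,1,-0.0032,0,-0.001,0,0,0,1,-0.0036,0,-0.0011,0,0,0,1,-0.004,0,-0.0011,0,0,0,1,-0.0044,0,-0.0011,0,0,0,1])

```text
time: 24.48
eef_pos: [0.5902, -0.1335, -0.0031]
ee_rot: [[-0.999, -0.045, 0.0], [-0.045, 0.999, -0.0], [-0.0, -0.0, -1.0]]
ft_force: [3.1, 0.7, -1.1]
width: 0.0001
grasp_force: 1.0
```

Call:
apply_moves(deltas=[-0.0004,0,0,0,0,0,1,-0.0008,0,0,0,0,0,1,-0.0012,0,0,0,0,0,1,-0.0016,0,0,0,0,0,1,-0.002,0,0,0,0,0,1,-0.0024,0,0,0,0,0,1,-0.0028,0,0,0,0,0,1,-0.0032,0,0,0,0,0,1,-0.0035,0,0,0,0,0,1,-0.0038,0,0,0,0,0,1,-0.0041,0,0,0,0,0,1,-0.0044,0,0,0,0,0,1])

```text
time: 25.98
eef_pos: [0.5945, -0.1332, -0.0031]
ee_rot: [[-0.999, -0.045, -0.0], [-0.045, 0.999, 0.0], [0.0, 0.0, -1.0]]
ft_force: [2.6, 0.2, -2.2]
width: 0.0005
grasp_force: 1.2
```

Run:
```python
from h import *
print(where());asc('scene',(204,262,280,350))
```

```text
('st', np.float64(0.0191), np.float64(0.0072), np.float64(-0.0031), 'F', array([ 2.63,  0.23, -2.16]), 't', 25.975, 'w', 0.0005493499658750622)
204 oooooooooooooooooooooooo...........
206 oooooooooooooooooooooooo...........
208 oooooooooooooooooooooooo+..........
210 oooooooooooooooooooooooo+#+........
212 ooooooooooooooooooooooooo+#+.......
214 ooooooooooooooooooooooooooo##......
216 oooooooooooooooooooooooooooo++oooo.
218 ooooo+oooooooooooooooooo+oooooooooo
220 ooooo+++ooooooooooooo+##++ooooooooo
222 ooooooo+ooooooooooooo####+ooooooooo
224 oooooooooooooooooooo#####+ooooooooo
226 ooooooooooooooooooo+#####oooooooooo
228 oooooooooooooooooooo+###ooooooooooo
230 oooooooooooooo+##+ooo++oooooooooooo
232 oooooooooooooo++##+ooooooooooooooo.
234 oooooooooooooo+++###ooooooooooooo..
236 oooooooooooooo+++++#+ooooooooooo...
238 ooooooooooooooo##+++ooooooooooo....
240 .+ooooooooooooo###++oooooooooo.....
242 ..o+ooooooooooo####+ooooooooo......
244 ....ooooooooooo####o.oooooooo......
246 .....+ooooooooo###o...oooooo.......
248 ......ooooooooo##+....ooooo....####
250 .......o+oooooo++.....oooo....#####
252 .........+ooooo+......ooo....+#####
254 ..........ooo++.......oo.....+#####
256 ...........o+###o............++####
258 .............+###+...........++++++
260 ..............+###+.........o+++#++
```

Call:
apply_moves(deltas=[-0.0003,0,0,0,0,0,1,-0.0006,0,0,0,0,0,1,-0.0009,0,0,0,0,0,1,-0.0012,0,0,0,0,0,1,-0.0015,0,0,0,0,0,1,-0.0018,0,0,0,0,0,1])

```text
time: 26.78
eef_pos: [0.5962, -0.1332, -0.0031]
ee_rot: [[-0.999, -0.045, -0.0], [-0.045, 0.999, -0.0], [0.0, -0.0, -1.0]]
ft_force: [2.3, -0.6, -0.4]
width: 0.0002
grasp_force: 0.9
```

Call:
apply_moves(deltas=[-0.0003,0,0,0,0,0,1,-0.0006,0,0,0,0,0,1,-0.0009,0,0,0,0,0,1,-0.0012,0,0,0,0,0,1,-0.0015,0,0,0,0,0,1,-0.0018,0,0,0,0,0,1])

```text
time: 27.52
eef_pos: [0.5981, -0.133, -0.0031]
ee_rot: [[-0.999, -0.045, -0.0], [-0.045, 0.999, 0.0], [0.0, 0.0, -1.0]]
ft_force: [0.0, 0.1, -0.8]
width: 0.0003
grasp_force: 0.0
```

Call:
apply_moves(deltas=[-0.0004,0,0,0,0,0,1,-0.0008,0,0,0,0,0,1,-0.0012,0,0,0,0,0,1,-0.0016,0,0,0,0,0,1,-0.002,0,0,0,0,0,1,-0.0024,0,0,0,0,0,1,-0.0028,0,0,0,0,0,1,-0.0032,0,0,0,0,0,1])

```text
time: 28.52
eef_pos: [0.6013, -0.1329, -0.0031]
ee_rot: [[-0.999, -0.045, -0.0], [-0.045, 0.999, 0.0], [0.0, 0.0, -1.0]]
ft_force: [1.0, 0.3, -0.6]
width: 0.0005
grasp_force: 0.0
```

Run:
```python
from h import *
print(where());asc('scene',(204,262,280,350))
```

```text
('st', np.float64(0.0259), np.float64(0.0072), np.float64(-0.0031), 'F', array([ 0.96,  0.33, -0.62]), 't', 28.525, 'w', 0.0005089476243096843)
204 +oooooooooooooooooooooooo..........
206 +oooooooooooooooooooooooo..........
208 oooooooooooooooooooooooooo.........
210 oooooooooooooooooooooooooooo.......
212 ooooooooooooooooooooooooooooo...oo.
214 ooooooooooooooooooooooooooooooooooo
216 ooooooo+oooooooooooooooo++ooooooooo
218 .oooooo++ooooooooooooo+##+++ooooooo
220 ooooooooooooooooooooo+####ooooooooo
222 ooooooooooooooooooooo#####ooooooooo
224 oooooooooooooooooooo+####+ooooooooo
226 ooooooooooooooooooooo+##+oooooooooo
228 ooooooooooooooo++++oooooooooooooooo
230 ooooooooooooooo+++##+oooooooooooooo
232 ooooooooooooooo#+++##+oooooooooooo.
234 oooooooooooooo+##+++##ooooooooooo..
236 ooooooooooooooo+##+++ooooooooooo...
238 oooooooooooooooo#++#+oooooooooo....
240 .+oooooooooooooo#####ooooooooo.....
242 ..o+ooooooooooo+####+.ooooooo......
244 ....ooooooooooo+###+...oooooo......
246 .....+ooooooooo+##+....oooo........
248 ......ooooooooo+#+.....oooo....####
250 ........+oooooo++......ooo....#####
252 .........oooooo+........o....+#####
254 ..........oooo+o.............+#####
256 ...........o+###o............++####
258 .............+###+...........++++++
260 ..............+###+.........o++++++
```

There is no more force and the foot edge is unchanged between looks, so the bracket is lying down. Now I'll withdraw straight up and back.

Call:
apply_moves(deltas=[-0.001,0,-0.01,0,0,0,1,-0.002,0,-0.03,0,0,0,1,-0.002,0,-0.08,0,0,0,1,-0.002,0,-0.13,0,0,0,1,-0.002,0,-0.18,0,0,0,1,0.03,0.05,-0.2,0,0,0,1,0.06,0.1,-0.22,0,0,0,1,0.1,0.16,-0.22,0,0,0,1,0.14,0.21,-0.22,0,0,0,1,0.18,0.25,-0.22,0,0,0,1,0.18,0.28,-0.22,0,0,0,1,0.18,0.28,-0.22,0,0,0,1])

```text
time: 30.08
eef_pos: [0.4085, 0.1403, 0.2187]
ee_rot: [[-0.999, -0.049, 0.003], [-0.049, 0.999, 0.0], [-0.003, 0.0, -1.0]]
ft_force: [0.8, -0.7, 0.8]
width: 0.0001
grasp_force: 0.0
```

Run:
```python
from h import *
print(where())
i=cv2.cvtColor(snap('top')['img'],4)[130:265,235:370];j=cv2.cvtColor(snap('scene')['img'],4)[160:295,230:365]
cv2.imwrite('pics/c8.png',np.hstack([cv2.resize(i,(400,400),interpolation=2),cv2.resize(j,(400,400),interpolation=2)]))
s=snap('top')
def q(n,p):
    u,v=proj(s,p);print(n,round((u-235)*400/135),round((v-130)*400/135))
for t in(.042,-.028): q('end',w(.109,t,.012));q('toe',w(.010,t,.075));q('toeback',w(-.006,t,.075))
```

```text
('st', np.float64(-0.1544), np.float64(0.2888), np.float64(0.2187), 'F', array([ 0.85, -0.75,  0.78]), 't', 30.075, 'w', 0.00011625887758233465)
end 134 80
toe 140 215
toeback 140 241
end 236 77
toe 250 212
toeback 251 237
```

View pics/c8.png

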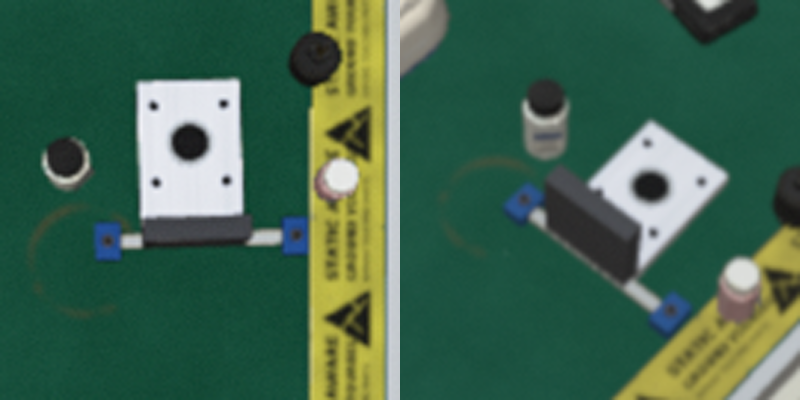

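The plate lies flat: its end is at v≈80 and the foot at v≈217–243, within about 2 px of prediction. The heel is at the bar, and both vials and the driver head are undisturbed.

```bash
python3 -c "
from rig import ticket
print(ticket.close_job())"
```

```text
the job is handed in; nothing more can be done
None
```

The bracket lies on its back with its plate flat on the bench and its heel at the bar; the vials and driver head were not disturbed, and the job was handed in at about 30 s of the 64 s limit.

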